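Unlock the weighing dish and take it off the scale with the lemon in it

ROBOT

A 6-joint arm with a two-finger parallel gripper is mounted at the origin on a cart in front of the work surface, level with it; the furniture and walls round the work are solid. World frame = base frame: x ahead of the robot, y to its left, z up, the work surface at z = 0. Lengths are in m, angles in rad, forces in N, time in s.
With the tool pointing down it reaches from about 0.375 to 0.975 m from the base axis. Payload 3.8 kg.
Tool frame: the origin (TCP) lies at the very end of the fingers, on their centre line; the grasp point (between the pads) lies 19 mm behind it; y points along the fingers, x is the direction in which the jaws open and shut, and the axes are right-handed (so a half turn about y gives the same grasp; the last joint's range is limited). The gripper opens to 85 mm and grips with 20 to 120 N. Pads are 22 mm wide; open, the fingers measure 114 mm over their backs; the gripper's body (76 mm by 85 mm) begins 54 mm behind the grasp point. The pads swing forward as they close: fully open they stand 13 mm farther back than shut.
Start: joints at [-1.291, 0.264, 1.604, -0, 1.274, -0.037], TCP at [0.21, -0.641, 0.231] pointing down, gripper open.
Joint ranges: [-2.63, 2.63], [-0.94, 2.18], [0.31, 2.57], [-1.31, 4.45], [0, 2.66], [-2.55, 2.55]. Speed limits (rad/s): [2.57, 2.57, 3.14, 3.14, 3.14, 3.14].

INTERFACE

Orientations are given as a rotation vector (axis times angle).
In Python, from workcell import bot, cams gives the robot as it stands.
- The arm moves only by the tool play_rows, never from a script. Its argument "motion" is a list of rows, each a list of 2 entries, a list of its own where there are three numbers: the shift along the world's x, y, z normalised to -1 to 1, where 1 is 400 mm, then the turn, a rotation vector about the world's x, y, z normalised to -1 to 1, where 1 is pi/4 rad. In form: [[[tx, ty, tz], [ax, ay, az]], ...]. A call has 1 to 10 rows; each row is the pose to reach, as a shift and turn from the pose commanded when the call began; what a row does not reach only later rows make up. A row lasts 1/8 s, in which the tool goes at most 62.5 mm and 10.7 degrees, less where a joint would pass 70% of its speed; a pose out of reach is approached as far as the arm can. A call with a number of a shift or a turn outside -1 to 1 is refused whole. A call with a gripper value outside its range is refused whole. "gripper" is the closure, from 0 (fully open) to 1 (shut), set as the call begins (left out, the last holds). The fingers move at their own pace and stop on an object; "squeeze" is the grip in N (left out, the last holds). Time passes only in rows, so rows that repeat a pose let the fingers close. It gives the time, the measured TCP pose, the force and the opening at its end, in the units of the state.
- bot.read_state(): the state, without advancing time (a new reading comes with each control period).
- cams.read_camera(name): name is "side" or "top" or "wrist"; returns (picture, depth): 400x640x3 uint8, red, green, blue; 400x640 float32, m along the optical axis (not along the pixel's ray), 0 where there is no reading.
- cams.calibration(name): a dict with "mtx" (3x3 intrinsics, pixels), "R" (3x3) and "t" (3): a world point X has camera coordinates R X + t; the wrist camera has in their place "tool_from_camera" (4x4, takes a point from camera to tool coordinates, whose origin is the TCP and whose axes are the tool frame's). Camera axes: x right, y down, z forward; pixel columns grow to the right and rows downward; lengths in m; the calibration is good to about 2 mm. A picture is of the moment at which its call begins: read the wrist's pose just before it. calibration takes no time and is no camera call.
- bot.finish_job(): hands the job in, once; it reports no verdict.
Trained networks look in the newest picture that a camera, given by its name, has taken for a name from the list of things; names that differ only in an ending like _2 or _b are one class to them, and where a whole thing is asked for, a point or a joint stands for the part that bears it (a point fixed in the world has none). Each returns a list of dicts, best first, with "conf" (0 to 1); they miss things now and then, are a little off and sometimes report something else, mostly with a low value. They report only what shows in the picture. A call takes as long as a camera call. They do not tell look-alikes from the thing itself.
- cams.recognise(camera, label): "xyz" ([x, y, z] in m, in the coordinates of the camera as it stood for that picture, good to about 4 mm: the middle of the surface that is visible of it).
- cams.regions_of(camera, label): "mask" (400x640 bool, what is visible of it).
- cams.mark_of(camera, label): "xyz" ([x, y, z] in m, in the coordinates of the camera as it stood for that picture, good to about 4 mm: a listed point, or the origin of a listed thing).
The state is a dict: "time": time; "q": joint angles; "joint_vel": joint speeds; "joint_torque": joint torques, N m; "tool_pos": TCP position; "tcp_rot": TCP orientation; "wrist_force": force on the tool from outside, world axes, zero at the start; "torque": the same for the moment, N m; "width": opening from 0.0 (shut) to 1.0 (fully open).
Only numpy, scipy, OpenCV 4.12 (cv2) and the standard library are available. Lean on these libraries where they do the work, as an engineer would, in place of code of your own. Each camera call takes 0.05 s, during which the arm holds its last target.

TASK

Take the weighing dish off the kitchen scale with the lemon still lying in the middle of it: swing the scale's locking lever right over to its open stop, turn the dish by its hoop handle a quarter turn anticlockwise (seen from above) while it still sits on the scale, then lift it straight out of its twist-lock, well clear of the scale. Keep the dish level and the lemon in the middle all the way, do not disturb the things standing round about, and finish still holding the dish by the handle, steady, level and turned that quarter turn, about 10 cm above its seat.

Things in the scene. Friction and masses are not known exactly. Their poses are not given: they have to be found in the camera images.
- scale: bench kitchen scale, white body 245 x 196 mm with a round steel deck 45 mm above the table; fixed to the table. Its origin is on the table under the centre of the deck, which is the axis of the twist-lock; x points to the back of the scale, the body reaches from x = -135 (front, with a blank display) to +110 mm, z up
- lever (a joint): locking lever on the scale, on an upright pin: 0 = locked (lever points straight to the front of the scale, its far end blocks the dish from turning), 0.87 = open stop; it grows as the lever turns anticlockwise seen from above, so the knob goes to the scale's right (-y). Light friction keeps it where it is left. It starts between 0 and 0.12. The pawl is clear of the dish from about 0.4 on
- lever_hinge (a point): point on the lever's upright hinge pin, 57 mm above the table (in the scale's frame: x = -83, y = -33 mm); the knob goes round it at 62 mm
- lever_knob (a point): middle of the upright black round knob (17 mm diameter, 36 mm high) at the end of the lever, 77 mm above the table, knob top 93 mm above it. It stands about 150 mm from the dish's axis, outside the rim
- dish: round shallow steel weighing dish (192 mm across, rim 51 mm above the dish's origin, 0.32 kg) on a collar with two lugs in the scale's twist-lock; origin on the axis at the collar's foot, which stands on the deck. When locked its axes lie along the scale's. It turns anticlockwise only, between end stops at about -4 and +94 degrees; it is held down by roofs over the lugs until it has been turned about 75 degrees. Radial play in the seat about 3 mm
- dish_handle (a point): centre of the wooden grip on top of the dish's fixed hoop handle: 16 mm thick, 80 mm long along the dish's y axis, 18 mm high, 136 mm above the dish's origin (181 mm above the table when seated). The hoop stands in the dish's y-z plane, up to 97 mm from the axis; under the grip there is about 45 mm of free height above the lemon
- dish_middle (a point): point on the dish's axis, 54 mm above its origin, where the lemon's centre lies when it is in the middle
- lemon_centre (a point): centre of the lemon (72 x 57 x 58 mm, 0.1 kg) that lies loose in the dish; it rolls if the dish is tilted or jerked
- pot_brush: turned wooden pot brush, 58 mm across, 87 mm high, standing to the right of the scale; leave alone; origin under its centre
- garlic: garlic bulb, 56 mm, to the right of the scale; leave alone; origin under its centre
- book: little green book, 76 x 116 x 15 mm, lying to the right in front; leave alone; origin under its centre
Mind the look-alikes: they are no part of the job. Of the things like the dish, leave any that is blue; of the rest the larger one is meant.

How it is judged:
On the way, in this order (a step that is already met when the one before it is completed fails the run):
1. the lever is at its open stop and the dish is still locked (value of joint lever above 0.75 rad and angle between the x axis of dish and the x axis of scale, either way round below 0.2 rad), for 0.2 s.
2. the dish has been turned a quarter turn while seated on the scale (angle between the x axis of dish and the y axis of scale, either way round below 0.26 rad and z of dish in the frame of scale below 0.053 m and z of dish_handle in the frame of scale above 0.15 m), for 0.2 s.
At the end, for the whole second after the job is handed in: Dish held by its handle, 60 mm or more above its seat, over the scale (axes within 80 mm), touching nothing else, still, level within 6 degrees, a quarter turn within 15 degrees from its locked direction; lemon within 20 mm of its middle place; lever still open (over 0.7 rad) (z of dish in the frame of scale above 0.105 m and contact force between dish and the fingers above 1 N and contact force between dish and scale below 0.1 N and distance between the grasp point and dish_handle below 0.045 m and horizontal distance between dish and scale below 0.08 m and angle between the x axis of dish and the y axis of scale, either way round below 0.26 rad and angle between dish's own z axis and vertical below 0.1 rad and linear speed of dish below 0.03 m/s and distance between lemon_centre and dish_middle below 0.02 m and value of joint lever above 0.7 rad); the arm keeps its last pose, push and grip.
It fails at once if the lemon leaves the middle of the dish (more than 35 mm) (distance between lemon_centre and dish_middle above 0.035 m).
It fails at once if the dish is tilted more than 11 degrees (angle between dish's own z axis and vertical above 0.2 rad).
It fails at once if a thing standing round about is moved more than 20 mm (distance of any of pot_brush, garlic, book from where it was at the start of the episode above 0.02 m).
It also fails if it takes over 51 s, if anything falls off the work surface, if the arm or the gripper's body presses on something with over 40 N, if the wrist force passes 120 N, or if a joint passes its speed limit or range.

## Working session

There is one attempt and no reset: what is moved stays moved. The work goes in short steps, Python scripts to look and compute and a tool call to move; the robot and the scene stay as the last step left them, time stands still between calls to the robot, and variables do not carry over. Pictures are saved under pics/ and viewed, and the job is handed in when it is done.

Besides the shell and the picture viewer there is one more tool, called after ">>>" by a JSON object that holds its "api" and its "payload". play_rows: Moves the arm, as the interface text tells. Its arguments: {"type":"object","properties":{"motion":{"type":"array","items":{"type":"array"}},"gripper":{"type":"number"},"squeeze":{"type":"number"}},"required":["motion"]}

```bash
mkdir -p pics; cat > h.py <<'E'
import numpy as np, cv2
from workcell import bot, cams
from scipy.spatial.transform import Rotation as Ro
def save(n,p): cv2.imwrite(f'pics/{n}.png',p[:,:,::-1])
def w(cam,x):
    c=cams.calibration(cam)
    if cam=='wrist':
        s=bot.read_state(); T=np.array(c['tool_from_camera'])
        p=T[:3,:3]@np.array(x)+T[:3,3]
        return Ro.from_rotvec(s['tcp_rot']).as_matrix()@p+s['tool_pos']
    return np.array(c['R']).T@(np.array(x)-np.array(c['t']))
E
python3 - <<'E'
from h import *
np.set_printoptions(precision=4,suppress=True)
s=bot.read_state(); print(s)
for c in ['top','side']:
    p,d=cams.read_camera(c); save(c+'0',p)
    for l in ['scale','lever_hinge','lever_knob','dish','dish_handle','dish_middle','lemon_centre','pot_brush','garlic','book']:
        print(c,l,[(np.round(w(c,r['xyz']),3),round(r['conf'],2)) for r in cams.mark_of(c,l)])
E
```

```text
{'time': 0.0, 'q': array([-1.2909,  0.2648,  1.6054, -0.    ,  1.2737, -0.0369]), 'joint_vel': array([-0.0014,  0.0012,  0.0026, -0.0005,  0.0004, -0.0013]), 'joint_torque': array([  0.    , -51.5104, -36.7311,  -0.0005,   0.013 ,   0.    ]), 'tool_pos': array([ 0.2101, -0.6407,  0.2299]), 'tcp_rot': array([-1.3412,  0.974 , -0.9711]), 'wrist_force': array([ 1.1438,  1.1517, -0.3018]), 'torque': array([-0.0099, -0.0278, -0.0012]), 'width': 0.9977725695442797}
top scale []
top lever_hinge [(array([0.535, 0.166, 0.057]), 0.95)]
top lever_knob [(array([0.471, 0.153, 0.076]), 0.56), (array([0.619, 0.201, 0.046]), 0.24)]
top dish [(array([0.365, 0.242, 0.003]), 0.9), (array([0.616, 0.199, 0.045]), 0.84), (array([ 0.622, -0.022, -0.004]), 0.57), (array([ 0.52 , -0.304, -0.007]), 0.31)]
top dish_handle [(array([0.364, 0.24 , 0.087]), 0.97), (array([0.617, 0.202, 0.179]), 0.85), (array([ 0.614, -0.024,  0.092]), 0.7)]
top dish_middle [(array([ 0.619, -0.022,  0.035]), 0.91), (array([0.363, 0.242, 0.039]), 0.8), (array([0.61 , 0.201, 0.098]), 0.73), (array([ 0.583, -0.238,  0.   ]), 0.65)]
to
[... 449 characters left out ...]
 0.7), (array([0.612, 0.198, 0.044]), 0.6)]
side dish [(array([ 0.621, -0.024,  0.004]), 0.78), (array([0.363, 0.243, 0.001]), 0.65), (array([0.613, 0.203, 0.046]), 0.59)]
side dish_handle [(array([0.617, 0.204, 0.179]), 0.77), (array([ 0.617, -0.024,  0.09 ]), 0.73), (array([0.363, 0.237, 0.092]), 0.66)]
side dish_middle [(array([0.367, 0.239, 0.038]), 0.86), (array([0.619, 0.198, 0.098]), 0.72), (array([ 0.62 , -0.022,  0.038]), 0.62), (array([0.614, 0.205, 0.177]), 0.3)]
side lemon_centre [(array([0.616, 0.203, 0.103]), 0.93)]
side pot_brush [(array([ 0.519, -0.304, -0.001]), 0.61)]
side garlic [(array([ 0.579, -0.242, -0.002]), 0.71), (array([ 0.522, -0.299, -0.001]), 0.37)]
side book []
```

View pics/top0.png

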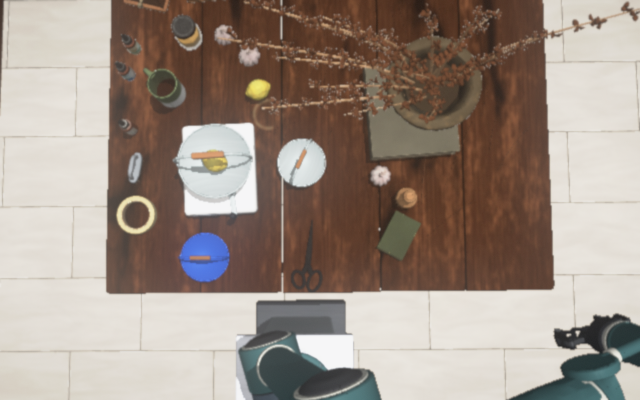

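View pics/side0.png

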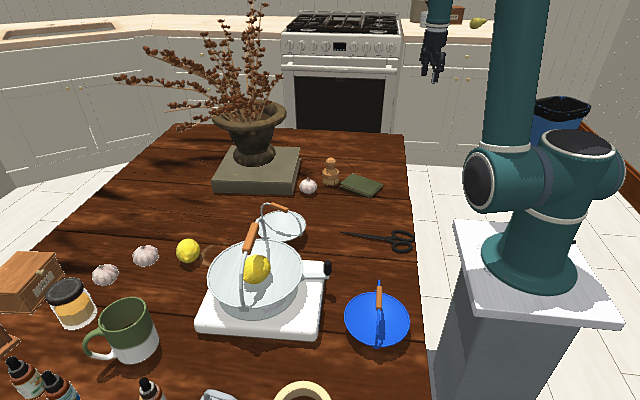

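```bash
python3 - <<'E'
from h import *
np.set_printoptions(precision=4,suppress=True)
s=bot.read_state(); print(Ro.from_rotvec(s['tcp_rot']).as_matrix())
for c in ['top','side']:
    p,d=cams.read_camera(c); K=np.array(cams.calibration(c)['mtx'])
    v,u=np.mgrid[:400,:640]
    P=np.stack([(u-K[0,2])/K[0,0]*d,(v-K[1,2])/K[1,1]*d,d],-1).reshape(-1,3)
    C=cams.calibration(c); W=(P-np.array(C['t']))@np.array(C['R'])
    col=p.reshape(-1,3).astype(int)
    m=(abs(W[:,0]-.617)<.06)&(abs(W[:,1]-.203)<.09)&(W[:,2]>.172)&(W[:,2]<.2)
    g=W[m]; print(c,'grip n',len(g),g.mean(0),g.min(0),g.max(0))
    q=g[:,:2]-g[:,:2].mean(0); e=np.linalg.svd(q,full_matrices=False)[2][0]; print('grip yaw deg of y axis',np.degrees(np.arctan2(-e[0],e[1])))
    # scale body
    for lab in ['scale','lever_knob','dish']:
        for r in cams.regions_of(c,lab):
            mm=r['mask'].ravel(); print(lab,r['conf'],mm.sum(),W[mm].mean(0))
            if lab=='scale':
                b=W[mm&(W[:,2]<.05)&(W[:,2]>.03)]
                print(len(b),cv2.minAreaRect((b[:,:2]*1000).astype(np.float32)))
    big=cv2.resize(p[100:290,100:400] if c=='top' else p[200:360,180:420],None,fx=2.6,fy=2.6,interpolation=cv2.INTER_CUBIC); save(c+'z',big)
E
```

```text
[[ 0.3115 -0.      0.9502]
 [-0.9502 -0.      0.3115]
 [ 0.     -1.     -0.    ]]
top grip n 315 [0.6158 0.1996 0.186 ] [0.6067 0.1189 0.1722] [0.6249 0.2781 0.1965]
grip yaw deg of y axis -176.7870871983144
scale 0.91 2333 [0.5521 0.1781 0.0463]
2059 ((600.6868896484375, 200.57827758789062), (252.30772399902344, 196.10452270507812), 2.316067695617676)
scale 0.51 357 [ 0.5182 -0.2993  0.0562]
185 ((520.43505859375, -303.7154846191406), (53.12926483154297, 51.94320297241211), 87.16313934326172)
lever_knob 0.66 167 [0.4973 0.1575 0.0686]
dish 0.93 4030 [0.6164 0.2017 0.0995]
dish 0.76 1853 [0.3663 0.2385 0.0352]
side grip n 410 [0.6122 0.2159 0.1864] [0.6051 0.1254 0.172 ] [0.6232 0.2831 0.1931]
grip yaw deg of y axis 2.4417163320911657
scale 0.69 5249 [0.5696 0.2571 0.0434]
4258 ((599.2803344726562, 205.715087890625), (245.69155883789062, 191.22311401367188), 2.8473126888275146)
lever_knob 0.65 225 [0.4877 0.1629 0.0662]
dish 0.84 4849 [0.6138 0.2081 0.1001]
dish 0.65 1355 [ 0.6144 -0.0219  0.0406]
dish 0.57 2878 [0.3636 0.2411 0.035 ]
```

>>> {"api": "play_rows", "payload": {"motion": [[[0.07,0.1,0.01],[0,0,0.1]],[[0.14,0.2,0.02],[0,0,0.2]],[[0.21,0.3,0.03],[0,0,0.3]],[[0.28,0.4,0.04],[0,0,0.4]],[[0.35,0.5,0.05],[0,0,0.5]],[[0.42,0.6,0.05],[0,0,0.6]],[[0.49,0.7,0.05],[0,0,0.7]],[[0.56,0.8,0.05],[0,0,0.8]],[[0.61,0.9,0.05],[0,0,0.9]],[[0.65,1.0,0.05],[0,0,1.0]]], "gripper": 1}}

```text
time: 2.75
tool_pos: [0.4711, -0.24, 0.2515]
tcp_rot: [-1.54, 0.365, -0.366]
wrist_force: [0.1, 0.2, -0.5]
width: -0.002
```

View pics/sidez.png

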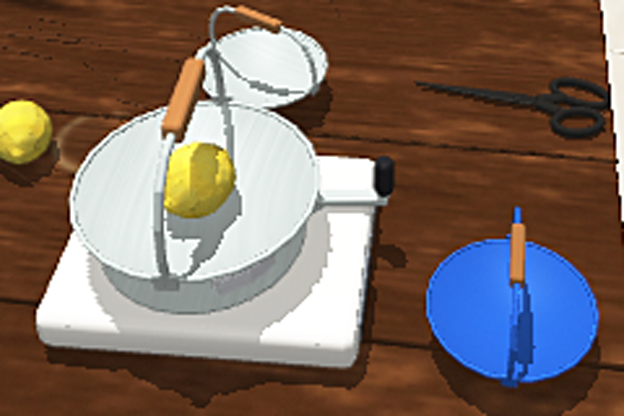

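View pics/topz.png

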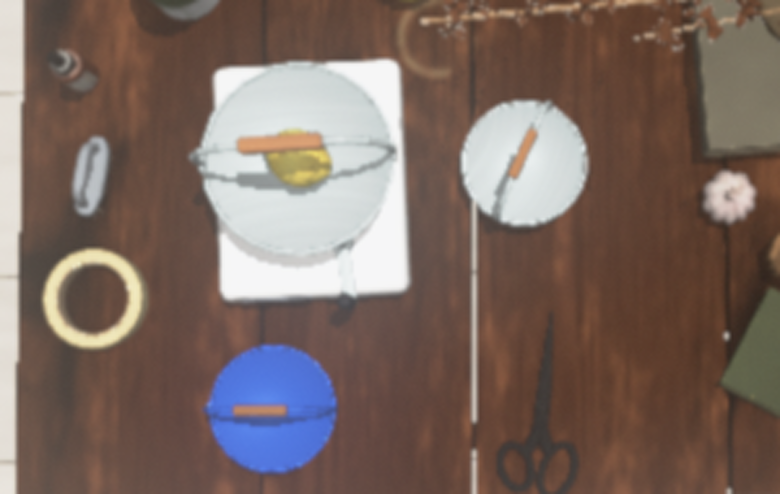

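>>> {"api": "play_rows", "payload": {"motion": [[[0,0.1,0],[0,0,0.07]],[[0,0.2,0],[0,0,0.14]],[[0,0.3,0],[0,0,0.21]],[[0,0.4,0],[0,0,0.28]],[[0,0.5,0],[0,0,0.35]],[[0,0.6,0],[0,0,0.42]],[[0,0.7,0],[0,0,0.49]],[[0,0.8,0],[0,0,0.56]],[[0,0.9,0],[0,0,0.62]],[[0,1,0],[0,0,0.665]]]}}

```text
time: 4.0
tool_pos: [0.4702, 0.1599, 0.2516]
tcp_rot: [-1.57, -0.044, 0.043]
wrist_force: [0.1, -0.3, -0.2]
width: -0.004
```

>>> {"api": "play_rows", "payload": {"motion": [[[0,0.05,-0.06],[0,0,0]],[[0,0.1,-0.15],[0,0,0]],[[-0.01,0.11,-0.25],[0,0,0]],[[-0.01,0.11,-0.34],[0,0,0]],[[-0.01,0.11,-0.41],[0,0,0]],[[-0.01,0.11,-0.445],[0,0,0]],[[-0.01,0.11,-0.445],[0,0,0]]]}}

```text
time: 4.88
tool_pos: [0.4657, 0.2024, 0.0726]
tcp_rot: [-1.571, -0.041, 0.043]
wrist_force: [0.8, -0.0, -0.4]
width: 0.001
```

```bash
python3 - <<'E'
from h import *
np.set_printoptions(precision=4,suppress=True)
p,d=cams.read_camera('side'); save('side1',cv2.resize(p[180:360,220:420],None,fx=3,fy=3,interpolation=cv2.INTER_CUBIC))
for l in ['lever_knob','dish_handle']: print([(w('side',r['xyz']),r['conf']) for r in cams.mark_of('side',l)])
print(bot.read_state())
E
```

```text
[(array([0.4713, 0.1569, 0.0769]), 0.42), (array([0.6114, 0.2037, 0.1796]), 0.4)]
[(array([0.3619, 0.2381, 0.0887]), 0.94), (array([ 0.6154, -0.0245,  0.0938]), 0.75), (array([0.6159, 0.2004, 0.1812]), 0.55)]
{'time': 5.025, 'q': array([ 0.3608,  0.1062,  2.1028, -0.    ,  0.9299,  0.3072]), 'joint_vel': array([-0.0002, -0.0064, -0.0024,  0.0001, -0.0018,  0.0013]), 'joint_torque': array([  0.0123, -36.2403, -30.2961,   0.0007,   0.0295,   0.    ]), 'tool_pos': array([0.4675, 0.203 , 0.0747]), 'tcp_rot': array([-1.5695, -0.0441,  0.0401]), 'wrist_force': array([ 0.3984, -0.0112, -0.323 ]), 'torque': array([-0.0185, -0.0191,  0.0229]), 'width': -0.0018946081845999587}
```

View pics/side1.png

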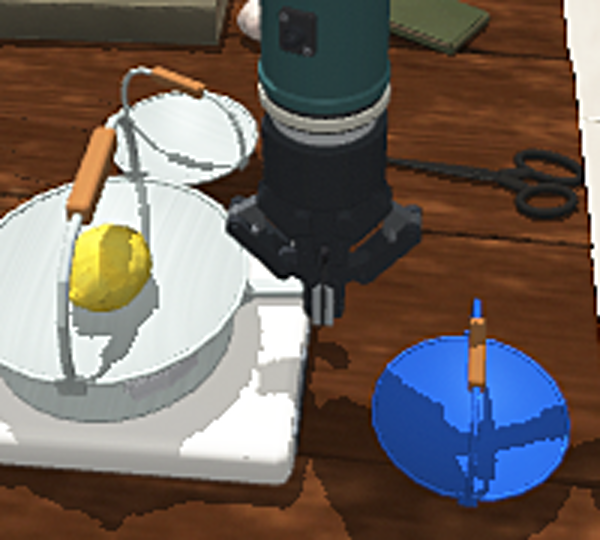

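>>> {"api": "play_rows", "payload": {"motion": [[[0,-0.04,0],[0,0,0]],[[0,-0.07,0],[0,0,0]],[[0.005,-0.1,0],[0,0,0]],[[0.01,-0.13,0],[0,0,0]],[[0.02,-0.155,0],[0,0,0]],[[0.03,-0.175,0],[0,0,0]],[[0.037,-0.185,0],[0,0,0]],[[0.04,-0.188,0],[0,0,0]],[[0.04,-0.188,0],[0,0,0]]]}}

```text
time: 6.15
tool_pos: [0.4808, 0.1291, 0.073]
tcp_rot: [-1.567, -0.039, 0.044]
wrist_force: [-4.0, 8.0, 2.4]
width: -0.0
```

```bash
python3 - <<'E'
from h import *
np.set_printoptions(precision=4,suppress=True)
for c in ['side','top']:
  p,d=cams.read_camera(c); save(c+'2',cv2.resize(p[180:360,220:420] if c=='side' else p[100:290,100:300],None,fx=3,fy=3,interpolation=cv2.INTER_CUBIC))
  for l in ['lever_knob','dish_handle']: print([(w(c,r['xyz']),r['conf']) for r in cams.mark_of(c,l)])
print(bot.read_state())
E
```

```text
[(array([0.4961, 0.114 , 0.0766]), 0.52)]
[(array([0.6156, 0.2023, 0.1839]), 0.96), (array([0.3635, 0.2394, 0.0939]), 0.84), (array([ 0.6157, -0.0241,  0.0918]), 0.7)]
[]
[(array([0.6167, 0.2022, 0.1786]), 0.74), (array([ 0.6148, -0.0223,  0.0901]), 0.67), (array([0.3625, 0.2383, 0.086 ]), 0.57)]
{'time': 6.45, 'q': array([0.21  , 0.0902, 2.1245, 0.0043, 0.9295, 0.1542]), 'joint_vel': array([ 0.0009, -0.0004, -0.0018, -0.0011,  0.0003,  0.0005]), 'joint_torque': array([ -4.7556, -34.8509, -31.1349,  -2.4076,  -0.7874,   0.084 ]), 'tool_pos': array([0.4808, 0.1291, 0.073 ]), 'tcp_rot': array([-1.5675, -0.0393,  0.0443]), 'wrist_force': array([-4.1173,  8.3158,  2.5704]), 'torque': array([1.3783, 0.7116, 0.0976]), 'width': 0.0036421537293593346}
```

View pics/side2.png

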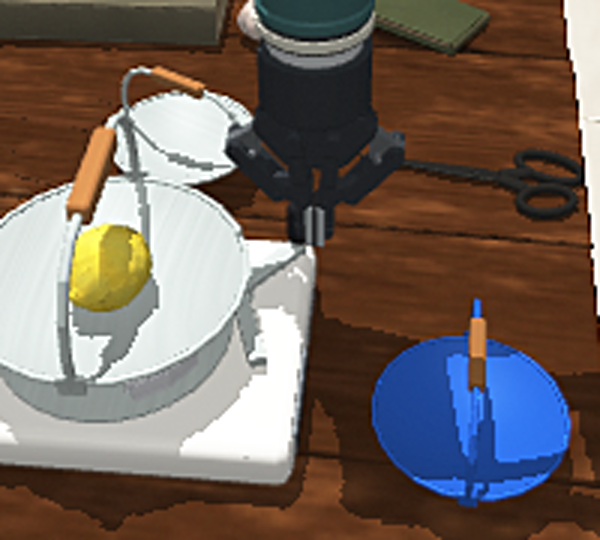

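>>> {"api": "play_rows", "payload": {"motion": [[[-0.02,0.03,0],[0,0,0]],[[-0.04,0.05,0.05],[0,0,0]],[[-0.04,0.05,0.15],[0,0,0]],[[-0.04,0.05,0.27],[0,0,0]],[[-0.03,0.05,0.39],[0,0,0]],[[0,0.06,0.48],[0,0,0]],[[0.05,0.09,0.53],[0,0,0]]]}}

```text
time: 7.32
tool_pos: [0.503, 0.1634, 0.2881]
tcp_rot: [-1.571, -0.045, 0.039]
wrist_force: [-0.6, -0.8, 0.1]
width: 0.001
```

>>> {"api": "play_rows", "payload": {"motion": [[[0.07,0.02,0.02],[0,0,0]],[[0.15,0.05,0.02],[0,0,0]],[[0.22,0.07,0.02],[0,0,0]],[[0.27,0.085,0.02],[0,0,0]],[[0.285,0.092,0.02],[0,0,0]],[[0.285,0.092,0.02],[0,0,0]]], "gripper": 0}}

```text
time: 8.07
tool_pos: [0.6158, 0.2002, 0.2927]
tcp_rot: [-1.571, -0.041, 0.043]
wrist_force: [0.5, 0.5, -0.5]
width: 1.002
```

```bash
python3 - <<'E'
from h import *
np.set_printoptions(precision=4,suppress=True)
s=bot.read_state(); print(s['tool_pos'],Ro.from_rotvec(s['tcp_rot']).as_matrix(),s['q'],s['width'])
p,d=cams.read_camera('wrist'); save('wrist3',p)
K=np.array(cams.calibration('wrist')['mtx'])
for l in ['dish_handle','lemon_centre','lever_knob']: print([(w('wrist',r['xyz']),r['conf']) for r in cams.mark_of('wrist',l)])
v,u=np.mgrid[:400,:640]
P=np.stack([(u-K[0,2])/K[0,0]*d,(v-K[1,2])/K[1,1]*d,d],-1).reshape(-1,3)
T=np.array(cams.calibration('wrist')['tool_from_camera']); W=(P@T[:3,:3].T+T[:3,3])@Ro.from_rotvec(s['tcp_rot']).as_matrix().T+s['tool_pos']
m=(abs(W[:,0]-.617)<.03)&(abs(W[:,1]-.203)<.06)&(W[:,2]>.182)&(W[:,2]<.2)&(d.ravel()>0)
g=W[m]; print(len(g),g.mean(0),g.min(0),g.max(0),cv2.minAreaRect((g[:,:2]*1000).astype(np.float32)))
p,d=cams.read_camera('side')
for l in ['lever_knob','lemon_centre']: print([(w('side',r['xyz']),r['conf']) for r in cams.mark_of('side',l)])
E
```

```text
[0.6158 0.2002 0.2927] [[ 0.9985 -0.0013 -0.0539]
 [ 0.0539 -0.0007  0.9985]
 [-0.0013 -1.     -0.0006]] [ 0.2761  0.183   1.5896 -0.0003  1.3704  0.2223] 1.0019340717466154
[(array([0.6163, 0.2004, 0.1832]), 0.88), (array([0.367 , 0.2342, 0.0889]), 0.86), (array([ 0.6171, -0.0242,  0.0922]), 0.78)]
[(array([0.6128, 0.2003, 0.0992]), 0.96)]
[(array([0.4959, 0.1129, 0.0758]), 0.74)]
2110 [0.6145 0.2053 0.189 ] [0.6054 0.1431 0.182 ] [0.6242 0.2626 0.1929] ((614.770751953125, 202.82864379882812), (15.554612159729004, 119.63873291015625), 2.5292606353759766)
[(array([0.4965, 0.1147, 0.0753]), 0.88)]
[(array([0.6209, 0.2053, 0.1005]), 0.97)]
```

View pics/wrist3.png

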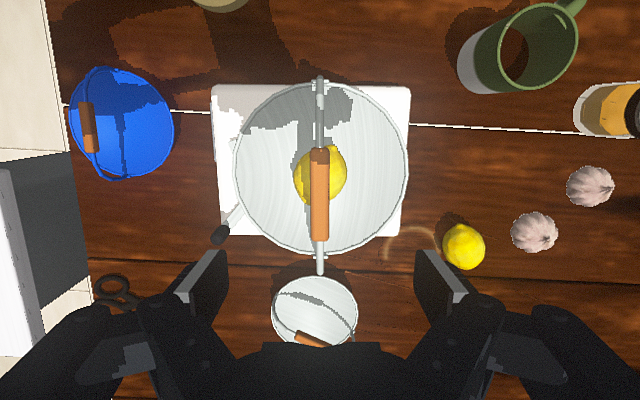

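>>> {"api": "play_rows", "payload": {"motion": [[[0,0,-0.06],[0,0,0]],[[0,0,-0.14],[0,0,0]],[[0,0,-0.22],[0,0,0]],[[0,0,-0.28],[0,0,0]],[[0,0,-0.315],[0,0,0]],[[0,0,-0.33],[0,0,0]],[[0,0,-0.33],[0,0,0]]]}}

```text
time: 9.3
tool_pos: [0.6166, 0.2002, 0.1617]
tcp_rot: [-1.57, -0.043, 0.042]
wrist_force: [0.4, -0.3, -0.0]
width: 1.004
```

>>> {"api": "play_rows", "payload": {"motion": [[[0,0,0],[0,0,0]],[[0,0,0],[0,0,0]],[[0,0,0],[0,0,0]],[[0,0,0],[0,0,0]],[[0,0,0],[0,0,0]],[[0,0,0],[0,0,0]],[[0,0,0],[0,0,0]],[[0,0,0],[0,0,0]]], "gripper": 1, "squeeze": 60}}

```text
time: 10.3
tool_pos: [0.616, 0.2003, 0.1616]
tcp_rot: [-1.57, -0.042, 0.043]
wrist_force: [-4.2, -1.0, 5.3]
width: 0.176
```

```bash
cat > look.py <<'E'
from h import *
import sys
np.set_printoptions(precision=4,suppress=True)
s=bot.read_state(); print(s['time'],s['tool_pos'],Ro.from_rotvec(s['tcp_rot']).as_matrix(),s['wrist_force'],s['torque'],s['width'],s['q'])
for c in ['side','top']:
  p,d=cams.read_camera(c)
  if c=='side':save(sys.argv[1],cv2.resize(p[130:360,180:420],None,fx=2.6,fy=2.6,interpolation=cv2.INTER_CUBIC))
  for l in ['lever_knob','dish_handle','lemon_centre','dish_middle','dish']:
    if c=='side' or l in('dish_handle',): print(c,l,[(w(c,r['xyz']),round(r['conf'],2)) for r in cams.mark_of(c,l)])
E
python3 look.py side4
```

```text
10.3 [0.616  0.2003 0.1616] [[ 0.9986 -0.0005 -0.0537]
 [ 0.0537  0.      0.9986]
 [-0.0005 -1.      0.0001]] [-4.1545 -0.9903  5.3023] [-0.069   0.762   0.0066] 0.17606699785154314 [0.2758 0.2631 1.7368 0.0002 1.1422 0.222 ]
side lever_knob [(array([0.4963, 0.1125, 0.0751]), 0.84)]
side dish_handle [(array([0.6155, 0.2006, 0.183 ]), 0.97), (array([ 0.6157, -0.024 ,  0.0909]), 0.91), (array([0.3619, 0.2379, 0.0917]), 0.66)]
side lemon_centre [(array([0.6167, 0.2069, 0.1053]), 0.81)]
side dish_middle [(array([ 0.617 , -0.0198,  0.0385]), 0.91), (array([0.3647, 0.2375, 0.0388]), 0.76), (array([0.6173, 0.2027, 0.0973]), 0.66)]
side dish [(array([ 0.62  , -0.0231,  0.0034]), 0.84), (array([0.6126, 0.2025, 0.0461]), 0.81), (array([ 0.3671,  0.2367, -0.0002]), 0.57)]
top dish_handle [(array([ 0.6167, -0.022 ,  0.0938]), 0.96), (array([0.6199, 0.2024, 0.1793]), 0.79), (array([0.6181, 0.199 , 0.0461]), 0.7), (array([0.6143, 0.2029, 0.0996]), 0.54)]
```

View pics/side4.png

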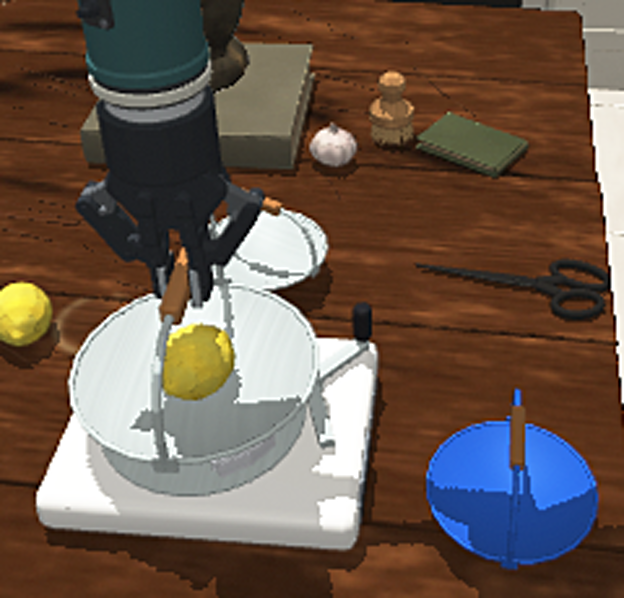

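>>> {"api": "play_rows", "payload": {"motion": [[[0,0,0],[0,0,0.02]],[[0,0,0],[0,0,0.06]],[[0,0,0],[0,0,0.12]],[[0,0,0],[0,0,0.19]],[[0,0,0],[0,0,0.26]],[[0,0,0],[0,0,0.33]],[[0,0,0],[0,0,0.39]],[[0,0,0],[0,0,0.44]],[[0,0,0],[0,0,0.48]],[[0,0,0],[0,0,0.5]]]}}

```text
time: 11.95
tool_pos: [0.6171, 0.2003, 0.1614]
tcp_rot: [-1.542, -0.352, 0.349]
wrist_force: [1.9, -0.4, 0.5]
width: 0.174
```

```bash
python3 look.py side5
```

```text
11.95 [0.6171 0.2003 0.1614] [[ 0.9017  0.0018 -0.4324]
 [ 0.4324  0.0005  0.9017]
 [ 0.0019 -1.     -0.0004]] [ 1.8876 -0.4007  0.5234] [ 0.0489 -0.4323 -0.1007] 0.17351059996716728 [ 0.2755  0.2638  1.7365 -0.      1.1394 -0.1716]
side lever_knob [(array([0.4961, 0.1134, 0.0763]), 0.8), (array([0.6166, 0.2048, 0.1789]), 0.43)]
side dish_handle [(array([ 0.6165, -0.0214,  0.0922]), 0.92), (array([0.6171, 0.2055, 0.1807]), 0.83), (array([0.365 , 0.2377, 0.0903]), 0.68)]
side lemon_centre [(array([0.6221, 0.204 , 0.106 ]), 0.58)]
side dish_middle [(array([ 0.6172, -0.0211,  0.0383]), 0.82), (array([0.6161, 0.2012, 0.0964]), 0.78), (array([0.367 , 0.2397, 0.039 ]), 0.57)]
side dish [(array([ 0.6204, -0.0247,  0.0032]), 0.84), (array([0.3627, 0.2403, 0.0036]), 0.68), (array([0.616 , 0.1995, 0.044 ]), 0.59)]
top dish_handle [(array([0.6202, 0.2007, 0.1776]), 0.98), (array([ 0.6174, -0.0242,  0.092 ]), 0.66)]
```

View pics/side5.png

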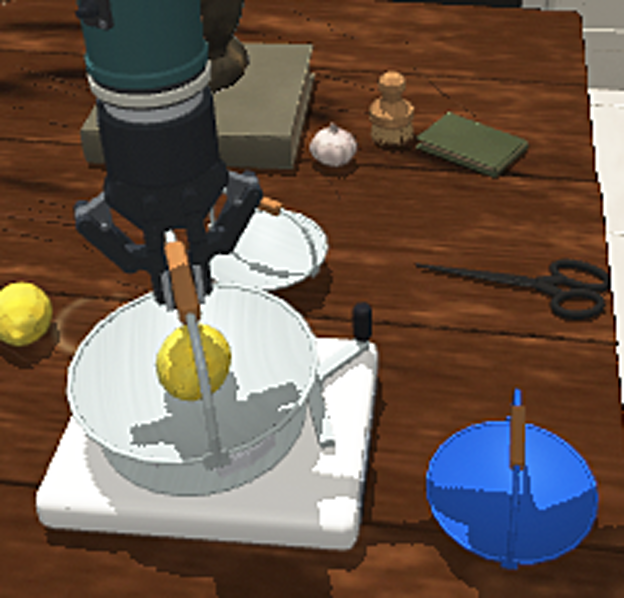

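Forces are low and the dish turns with the lemon in the middle. I'll continue to about 89° relative.

>>> {"api": "play_rows", "payload": {"motion": [[[0,0,0],[0,0,0.02]],[[0,0,0],[0,0,0.07]],[[0,0,0],[0,0,0.14]],[[0,0,0],[0,0,0.22]],[[0,0,0],[0,0,0.3]],[[0,0,0],[0,0,0.38]],[[0,0,0],[0,0,0.46]],[[0,0,0],[0,0,0.53]],[[0,0,0],[0,0,0.58]],[[0,0,0],[0,0,0.6]]]}}

```text
time: 13.6
tool_pos: [0.6162, 0.2003, 0.1614]
tcp_rot: [-1.449, -0.716, 0.717]
wrist_force: [1.9, 0.1, 1.2]
width: 0.174
```

>>> {"api": "play_rows", "payload": {"motion": [[[0,0,0],[0,0,0.02]],[[0,0,0],[0,0,0.08]],[[0,0,0],[0,0,0.16]],[[0,0,0],[0,0,0.26]],[[0,0,0],[0,0,0.38]],[[0,0,0],[0,0,0.5]],[[0,0,0],[0,0,0.62]],[[0,0,0],[0,0,0.73]],[[0,0,0],[0,0,0.83]],[[0,0,0],[0,0,0.88]]]}}

```text
time: 14.85
tool_pos: [0.6159, 0.2005, 0.1613]
tcp_rot: [-1.189, -1.238, 1.238]
wrist_force: [0.5, 0.5, 1.4]
width: 0.177
```

>>> {"api": "play_rows", "payload": {"motion": [[[0,0,0],[0,0,0]],[[0,0,0],[0,0,0]],[[0,0,0],[0,0,0]]]}}

```text
time: 15.22
tool_pos: [0.6159, 0.2005, 0.1613]
tcp_rot: [-1.19, -1.237, 1.237]
wrist_force: [-0.2, 1.8, 2.7]
width: 0.178
```

```bash
python3 look.py side6
```

```text
15.225 [0.6159 0.2005 0.1613] [[-0.0379 -0.0006 -0.9993]
 [ 0.9993  0.0004 -0.0379]
 [ 0.0004 -1.      0.0006]] [-0.1671  1.7665  2.6976] [ 0.6426 -0.0036  0.0993] 0.17780115199700264 [ 0.276   0.2633  1.7371  0.0006  1.1417 -1.3329]
side lever_knob [(array([0.4927, 0.1178, 0.0762]), 0.8), (array([ 0.5806, -0.238 , -0.0002]), 0.29)]
side dish_handle [(array([ 0.6146, -0.0242,  0.0912]), 0.95), (array([0.3623, 0.2371, 0.0946]), 0.95), (array([0.6157, 0.2014, 0.1781]), 0.62), (array([0.5345, 0.1638, 0.0571]), 0.35)]
side lemon_centre [(array([0.6186, 0.2032, 0.1024]), 0.74)]
side dish_middle [(array([0.6154, 0.203 , 0.0976]), 0.78), (array([0.3658, 0.2371, 0.0407]), 0.73), (array([ 0.617 , -0.0202,  0.04  ]), 0.67)]
side dish [(array([0.3617, 0.239 , 0.0034]), 0.84), (array([0.6136, 0.2   , 0.0461]), 0.79)]
top dish_handle [(array([ 0.6136, -0.0221,  0.0943]), 0.97), (array([0.6165, 0.1996, 0.1786]), 0.74), (array([0.4963, 0.1173, 0.0762]), 0.17)]
```

View pics/side6.png

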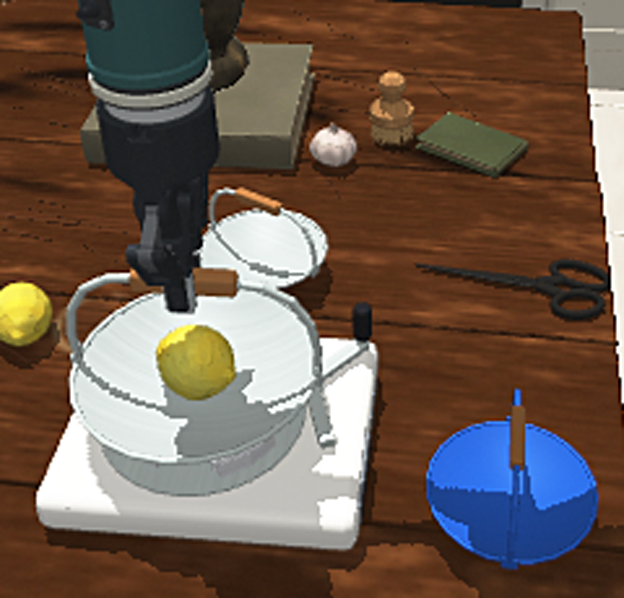

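>>> {"api": "play_rows", "payload": {"motion": [[[0,0,0.003],[0,0,0]],[[0,0,0.008],[0,0,0]],[[0,0,0.015],[0,0,0]],[[0,0,0.024],[0,0,0]],[[0,0,0.034],[0,0,0]],[[0,0,0.044],[0,0,0]],[[0,0,0.053],[0,0,0]],[[0,0,0.06],[0,0,0]],[[0,0,0.064],[0,0,0]],[[0,0,0.065],[0,0,0]]], "squeeze": 80}}

```text
time: 16.88
tool_pos: [0.6163, 0.2002, 0.1874]
tcp_rot: [-1.191, -1.237, 1.237]
wrist_force: [-0.1, -0.3, -5.0]
width: 0.167
```

```bash
python3 look.py side7
```

```text
16.875 [0.6163 0.2002 0.1874] [[-0.038   0.0002 -0.9993]
 [ 0.9993  0.     -0.038 ]
 [ 0.     -1.     -0.0002]] [-0.0525 -0.3352 -4.9863] [ 0.0135 -0.0341  0.0271] 0.16721197724571216 [ 0.2757  0.2429  1.7124 -0.      1.1862 -1.3331]
side lever_knob [(array([0.4955, 0.1169, 0.0741]), 0.83)]
side dish_handle [(array([ 0.6167, -0.0242,  0.0922]), 0.93), (array([0.6137, 0.2045, 0.2065]), 0.86), (array([0.3614, 0.2404, 0.0919]), 0.78), (array([0.6187, 0.199 , 0.1223]), 0.34)]
side lemon_centre [(array([0.6181, 0.2023, 0.1298]), 0.74), (array([0.6162, 0.2035, 0.1238]), 0.4)]
side dish_middle [(array([ 0.6178, -0.022 ,  0.0406]), 0.84), (array([0.3686, 0.2355, 0.041 ]), 0.69), (array([0.6146, 0.199 , 0.1269]), 0.56)]
side dish [(array([ 0.6198, -0.0236,  0.0037]), 0.95), (array([0.3661, 0.2407, 0.0018]), 0.87), (array([0.6122, 0.1996, 0.0703]), 0.78)]
top dish_handle [(array([0.6172, 0.2006, 0.202 ]), 0.9), (array([ 0.6161, -0.0239,  0.0952]), 0.64)]
```

View pics/side7.png

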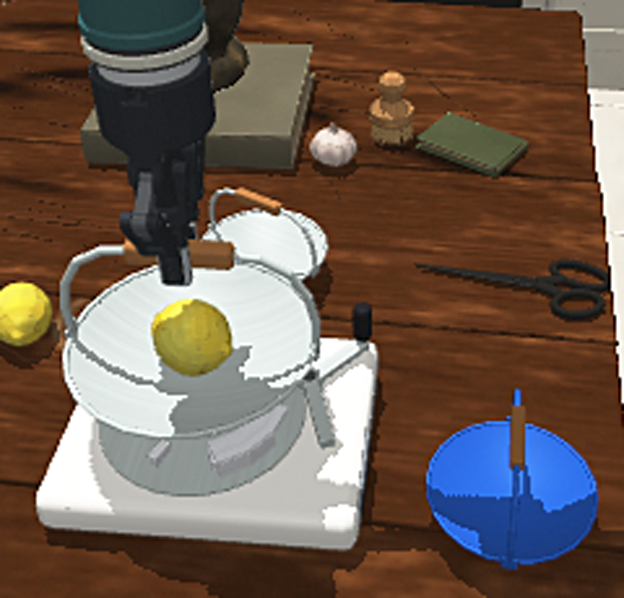

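>>> {"api": "play_rows", "payload": {"motion": [[[0,0,0.004],[0,0,0]],[[0,0,0.015],[0,0,0]],[[0,0,0.035],[0,0,0]],[[0,0,0.06],[0,0,0]],[[0,0,0.09],[0,0,0]],[[0,0,0.12],[0,0,0]],[[0,0,0.147],[0,0,0]],[[0,0,0.168],[0,0,0]],[[0,0,0.182],[0,0,0]],[[0,0,0.187],[0,0,0]]]}}

```text
time: 18.52
tool_pos: [0.6164, 0.2002, 0.2625]
tcp_rot: [-1.191, -1.237, 1.237]
wrist_force: [0.7, 0.5, -5.0]
width: 0.172
```

>>> {"api": "play_rows", "payload": {"motion": [[[0,0,0],[0,0,0]],[[0,0,0],[0,0,0]],[[0,0,0],[0,0,0]],[[0,0,0],[0,0,0]],[[0,0,0],[0,0,0]],[[0,0,0],[0,0,0]]]}}

```text
time: 19.27
tool_pos: [0.6163, 0.2002, 0.2621]
tcp_rot: [-1.191, -1.237, 1.237]
wrist_force: [-0.3, -0.3, -5.1]
width: 0.171
```

```bash
python3 look.py side8
```

```text
19.275 [0.6163 0.2002 0.2621] [[-0.038  -0.     -0.9993]
 [ 0.9993 -0.     -0.038 ]
 [-0.     -1.      0.    ]] [-0.3146 -0.2847 -5.0599] [-0.0083 -0.0218  0.0211] 0.17114274276192212 [ 0.2757  0.1965  1.6293 -0.      1.3158 -1.3331]
side lever_knob [(array([0.4955, 0.1174, 0.0749]), 0.82)]
side dish_handle [(array([0.3626, 0.2359, 0.0944]), 0.97), (array([0.6139, 0.2038, 0.2794]), 0.84), (array([ 0.5802, -0.2404,  0.003 ]), 0.39)]
side lemon_centre []
side dish_middle [(array([0.6185, 0.2007, 0.1961]), 0.96), (array([0.3681, 0.2381, 0.0395]), 0.72)]
side dish [(array([0.3625, 0.2386, 0.0025]), 0.93), (array([0.6123, 0.2018, 0.1463]), 0.79), (array([ 0.5787, -0.2415, -0.0008]), 0.47)]
top dish_handle [(array([0.6192, 0.1999, 0.2805]), 0.77), (array([ 0.6171, -0.0194,  0.0926]), 0.56), (array([0.6142, 0.1987, 0.2001]), 0.27)]
```

View pics/side8.png

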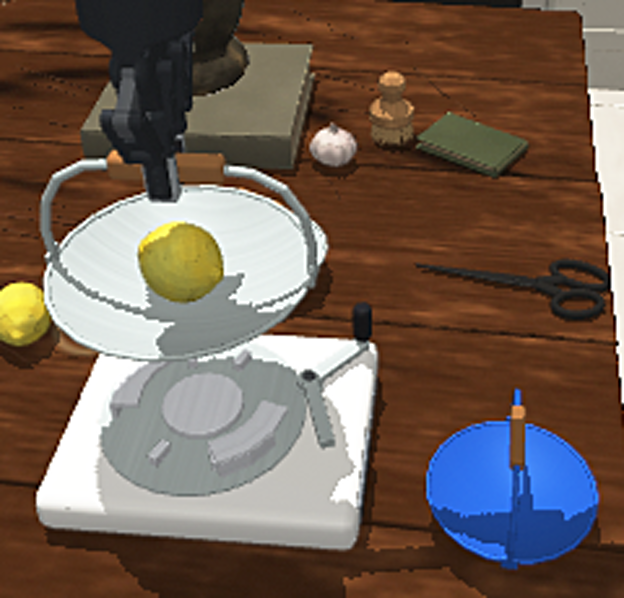

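```bash
python3 - <<'E'
from h import *
np.set_printoptions(precision=4,suppress=True)
for c in ['top','side']:
    p,d=cams.read_camera(c)
    print(c,[(w(c,r['xyz']),r['conf']) for r in cams.mark_of(c,'lemon_centre')],[(w(c,r['xyz']),r['conf']) for r in cams.mark_of(c,'dish_middle')])
    K=np.array(cams.calibration(c)['mtx']);C=cams.calibration(c);v,u=np.mgrid[:400,:640]
    P=np.stack([(u-K[0,2])/K[0,0]*d,(v-K[1,2])/K[1,1]*d,d],-1).reshape(-1,3); W=(P-np.array(C['t']))@np.array(C['R'])
    r=np.hypot(W[:,0]-.616,W[:,1]-.201); m=(r>.086)&(r<.096)&(abs(W[:,2]-.19)<.025)
    g=W[m]; co=np.linalg.lstsq(np.c_[g[:,0]-.616,g[:,1]-.201,np.ones(len(g))],g[:,2],rcond=None)[0]; print(len(g),'slopes deg',np.degrees(co[:2]),co[2])
    col=p.reshape(-1,3).astype(int); y=(r<.06)&(W[:,2]>.15)&(W[:,2]<.25)&(col[:,0]>110)&(col[:,2]<70)&(col[:,1]>90)
    print('lemon pts',y.sum(),W[y].mean(0),W[y].min(0),W[y].max(0))
E
```

```text
top [(array([0.6162, 0.1962, 0.1988]), 0.79)] [(array([0.3596, 0.2376, 0.0383]), 0.7), (array([ 0.6206, -0.0223,  0.0324]), 0.68), (array([0.6142, 0.2002, 0.2   ]), 0.57)]
703 slopes deg [-0.1929 -0.0255] 0.19518951490402214<stdin>:11: RuntimeWarning: Mean of empty slice.
  ret = um.true_divide(
Traceback (most recent call last):
ValueError: zero-size array to reduction operation minimum which has no identity
```

Level within 0.2°, and the lemon is within about 5 mm of the middle. Handing in.

```bash
python3 -c "
from h import *
print(bot.read_state()['joint_vel'],bot.finish_job())"
```

```text
the job is handed in; nothing more can be done
[-3.61670795e-05  8.60904202e-04  2.24392381e-04 -3.01744132e-04
  2.26238146e-04  6.40132295e-03] None
```

I finished the job and handed it in at about 19.5 s; no verdict was reported. I pushed the lever to its open stop, gripped the larger steel dish by its handle, turned it anticlockwise on the seat, and lifted it straight up.

My last checks showed:
- **Height:** the dish is about 100 mm above its seat, at z ≈ 0.146 m, and the arm is still.
- **Level:** the slope of the rim from the top camera is about 0.2°.
- **Turn:** about 89–90° from the locked direction, using the measured scale yaw of about 2.8°.
- **Lemon:** about 5 mm from the middle.
- **Lever:** the knob was last seen at about (0.496, 0.117), which is still open. It had been at (0.496, 0.114) when pressed against the stop.
- **Grip:** the wrist carries about 5 N, which fits the dish and lemon hanging free.

Some checks were incomplete:
- The side camera missed the lemon in one look.
- My colour-based lemon check found no points and stopped that script, so the side camera's level check never ran. The lemon and level values above come from the top camera alone.
- I did not re-measure the pot brush, garlic and book at the end. In the pictures they stand as before, and the arm stayed well above them.

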